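Hook a hot flange into the cooling stop

TASK

The steel flange at the far side of the welding bench is still hot, so do not let the robot touch it: take the hook from its stand, drop its ball end into the flange's bore and drag the flange, flat on the bench, back into the adjustable V stop. Bring it up snug between both jaws and keep a steady pull of about 12 N on the hook for a second, never more than about 16 N because the weld is fresh. Then lay the hook back in the forks of its stand, let go, and leave the other things on the bench where they are.

Things in the scene. Friction and masses are not known exactly. Their poses are not given: they have to be found in the camera images.
- hook: Hand hook of dark steel rod, 10 mm thick, with a wooden handle 90 long (x) x 24 wide (y) x 28 high (z). Origin: middle of the handle, on the rod's axis. +x runs along the rod to the hook end, +z is up as it lies in the stand. The rod runs from x = -100 to x = +130, where it bends straight down (-z) and ends in a ball of 14 mm diameter, its centre 55 mm below the rod's axis. 0.25 kg, balance point about 20 mm in front of the origin.
- hook_tip (a point): Centre of the ball (14 mm diameter) at the end of the hook: hook frame (130, 0, -55) mm.
- stand: Fixed hook stand: foot plate 180 x 70 x 6 mm with two forked posts 8 mm thick at x = +70 and x = -70 mm; the hook's rod lies in the forks along the stand's x, handle between them, ball end in front of the +x fork. The slots are 18 mm wide, flaring to 45 mm at the prong tips, 98 mm above the bench. Origin: middle of the foot plate's underside, on the bench.
- cradle (a point): Where the hook's origin lies when the hook rests in the stand: 75 mm above the bench, above the stand's origin; the rod's underside rests on the slots at 70 mm.
- flange: Hot steel pipe flange lying flat: disc of 96 mm diameter, 16 mm thick, with a neck 66 to 70 mm in diameter up to 32 mm, and a through bore of 50 to 52 mm diameter, open to the bench. About 0.5 to 0.95 kg, slides on the bench with a drag of roughly 2 to 7 N. Origin: centre of its underside; z up.
- vstop: V stop on the bench, opening towards its own +x (away from the robot). Two jaws (bars 88 x 12 x 24 mm high, inner faces at 50 degrees to x, mirrored) form one rigid head clamped to a fixed block behind; the head's setting along x differs by up to 14 mm either way and is not measured. Pose: the fixed block's. Origin, on the bench: centre of the seated flange at mid setting.
- toolbox: Bystander: grey steel toolbox, 194 x 104 x 120 mm high with its handle, long side along its x. Origin: centre of its underside.
- offcut: Bystander: upright piece of dark steel pipe, 60 mm diameter, 60 mm high. Origin: centre of its underside.
- square: Bystander: L-shaped steel square lying flat, legs about 100 and 106 mm, 14 mm thick. Origin: amid the legs, on the bench.
- vmid (a point): Point 10 mm above the V stop's origin. The seated flange's centre lies in the stop's frame at x = -14 to +14 mm, depending on the setting (1 or 2 mm more, as the flange is not perfectly round), and y = 0 within about 2 mm. Behind the V, at x = -44 to -136 mm, block and clamp plate are 70 mm wide and up to 35 mm high.
Mind the look-alikes: they are no part of the job. Several things have the shape of the hook; the one meant has the colours described above.

How it is judged:
By the outcome, as a careful person would: the job done as asked, in the order asked, and still so for the second after the job is handed in, with the robot touching nothing.
It also fails if it takes over 66 s, if anything falls off the work surface, if the arm or the gripper's body presses on something with over 40 N, if the wrist force passes 120 N, or if a joint passes its speed limit or range.

ROBOT

A 7-joint arm with a two-finger parallel gripper is mounted at the origin on the work surface. World frame = base frame: x ahead of the robot, y to its left, z up, the work surface at z = 0. Lengths are in m, angles in rad, forces in N, time in s.
With the tool pointing down it reaches from about 0.4 to 0.9 m from the base axis. Payload 5.6 kg.
Tool frame: the origin (TCP) lies at the very end of the fingers, on their centre line; the grasp point (between the pads) lies ctrl.grip_point_offset behind it (ctrl.grip_point_offset is the distance from the TCP to the grasp point, in m); z points along the fingers, y is the direction in which the jaws open and shut (so a half turn about z gives the same grasp; the last joint's range is limited). The gripper opens to 92 mm and grips with 3 to 60 N. Pads are 20 mm wide; open, the fingers measure 128 mm over their backs; the gripper's body (75 mm by 189 mm) begins 69 mm behind the grasp point.
Start: joints at [1.157, 0.468, -0.012, 1.603, 0.006, 1.071, -0.056], TCP at [0.235, -0.606, 0.215] pointing down, gripper open.
Joint ranges: [-2.53, 2.53], [-0.31, 2.02], [-1.57, 1.55], [0.28, 2.44], [-1.29, 4.43], [0.15, 1.84], [-2.92, 2.92]. Speed limits (rad/s): [2.57, 2.57, 3.14, 3.14, 3.14, 3.14, 3.14].

INTERFACE

Orientations are given as a unit quaternion [w, x, y, z].
In Python, from workcell import ctrl, cams gives the robot as it stands.
- The arm moves only by the tool carry_out, never from a script. Its argument "series" is a list of rows, each an object of numbers: "x", "y", "z": the shift along the tool's x, y, z in mm; "twist": the turn about the tool's z in degrees; "claw": the opening, from 0 (shut) to 1 (fully open). In form: [{"x": .., "y": .., "z": .., "twist": .., "claw": ..}, ...]. A call has 1 to 20 rows; each row shifts and turns the commanded pose from where the row before left it, along the tool's axes as they then stand; what a row does not reach is not made up. A row lasts 1/10 s, in which the tool goes at most 50 mm and 8.59 degrees, less where a joint would pass 70% of its speed; a pose out of reach is approached as far as the arm can. A call is refused whole if a number of a shift passes 50 or a number of a turn 8.59, either way. A call with a gripper value outside its range is refused whole. The fingers move at their own pace and stop on an object; "squeeze" is the grip in N (left out, the last holds). Time passes only in rows, so rows that do not move let the fingers close. It gives the time, the measured TCP pose, the force and the opening at its end, in the units of the state.
- ctrl.state(): the state, without advancing time (a new reading comes with each control period).
- cams.read_camera(name): name is "scene" or "side" or "wrist"; returns (picture, depth): 384x512x3 uint8, red, green, blue; 384x512 float32, m along the optical axis (not along the pixel's ray), 0 where there is no reading.
- cams.camera_info(name): a dict with "fx", "fy", "cx", "cy" (pixels), "R" (3x3) and "t" (3): a world point X has camera coordinates R X + t. Camera axes: x right, y down, z forward; pixel columns grow to the right and rows downward; lengths in m; the calibration is good to about 2 mm. A picture is of the moment at which its call begins: read the wrist's pose just before it. camera_info takes no time and is no camera call; for the wrist camera it gives the pose at the moment of the call.
- ctrl.sign_off(): hands the job in, once; it reports no verdict.
The state is a dict: "time": time; "joints": joint angles; "joint_velocities": joint speeds; "effort": joint torques, N m; "tool_pos": TCP position; "tool_rot": TCP orientation; "contact_force": force on the tool from outside, world axes, zero at the start; "wrist_torque": the same for the moment, N m; "opening": finger opening in m.
Only numpy, scipy, OpenCV 4.12 (cv2) and the standard library are available. Lean on these libraries where they do the work, as an engineer would, in place of code of your own. Each camera call takes 0.05 s, during which the arm holds its last target. There are 200 camera calls.

## Working session

There is one attempt and no reset: what is moved stays moved. The work goes in short steps, Python scripts to look and compute and a tool call to move; the robot and the scene stay as the last step left them, time stands still between calls to the robot, and variables do not carry over. Pictures are saved under pics/ and viewed, about 8 in all and at most 12, crops included, and the job is handed in when it is done.

Besides the shell and the picture viewer there is one more tool, called after "Emit:" as name([rows], argument=value, ...), one row to a line, values as JSON. carry_out: Moves the arm, as the interface text tells. Its arguments: {"type":"object","properties":{"series":{"type":"array"},"squeeze":{"type":"number"}},"required":["series"]}

```bash
mkdir -p pics; cat > h.py <<'E'
import numpy as np, cv2
from workcell import ctrl, cams
def grab(n):
    i=cams.camera_info(n); p,d=cams.read_camera(n); np.savez(f'{n}.npz',p=p,d=d,**{k:i[k] for k in('fx','fy','cx','cy','R','t')}); return p,d,i
def load(n):
    z=np.load(f'{n}.npz'); return z['p'],z['d'],z
def cloud(d,i):
    v,u=np.mgrid[:d.shape[0],:d.shape[1]]
    c=np.stack([(u-i['cx'])/i['fx']*d,(v-i['cy'])/i['fy']*d,d],-1)
    return (c-np.array(i['t']))@np.array(i['R'])
def ray(u,v,z,i):
    R=np.array(i['R']);t=np.array(i['t']);o=-R.T@t
    w=R.T@np.array([(u-i['cx'])/i['fx'],(v-i['cy'])/i['fy'],1]);return o+w*(z-o[2])/w[2]
def proj(X,i):
    c=np.array(i['R'])@np.array(X)+np.array(i['t']);return [i['fx']*c[0]/c[2]+i['cx'],i['fy']*c[1]/c[2]+i['cy']]
E
python3 - <<'E'
from h import *
a=[]
for n in('scene','side'):
    p,d,i=grab(n); cv2.imwrite(f'pics/{n}.png',cv2.resize(p[:,:,::-1],(800,600),interpolation=cv2.INTER_CUBIC)); print(n,-np.array(i['R']).T@i['t'],np.array(i['R'])[2],i['fx'])
s=ctrl.state();print(s);print(ctrl.grip_point_offset)
E
```

```text
scene [1.03466102 0.31110253 1.02213579] [-0.49566541 -0.19273796 -0.84685765] 380.3815638794039
side [0.20095711 0.97003171 0.91958633] [ 0.23536632 -0.71487083 -0.65845455] 383.5889119900939
{'time': 0.1, 'joints': array([ 1.15703552,  0.46826967, -0.01164107,  1.6034834 ,  0.00596034,
        1.07138885, -0.05629215]), 'joint_velocities': array([-0.00079471, -0.00149012, -0.00054332, -0.00068538, -0.00098266,
       -0.00056209,  0.00098613]), 'effort': array([ 5.52406109e-04, -5.21653891e+01, -1.26884211e-02, -2.44367999e+01,
       -5.67890599e-02,  1.40559277e-02,  5.17094020e-05]), 'tool_pos': array([ 0.23530201, -0.60538158,  0.21376813]), 'tool_rot': array([-7.38320399e-04,  9.82869769e-01,  1.84299872e-01, -1.68596368e-04]), 'contact_force': array([-0.18603774, -0.65240156, -0.25434604]), 'wrist_torque': array([ 0.00188542,  0.02558466, -0.00972706]), 'opening': 0.09204754278447337}
0.0187
```

View pics/scene.png

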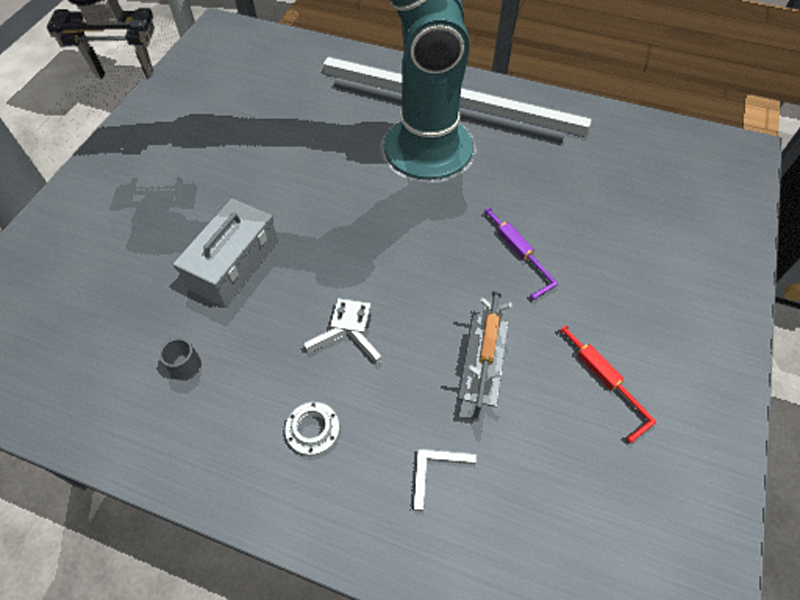

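View pics/side.png

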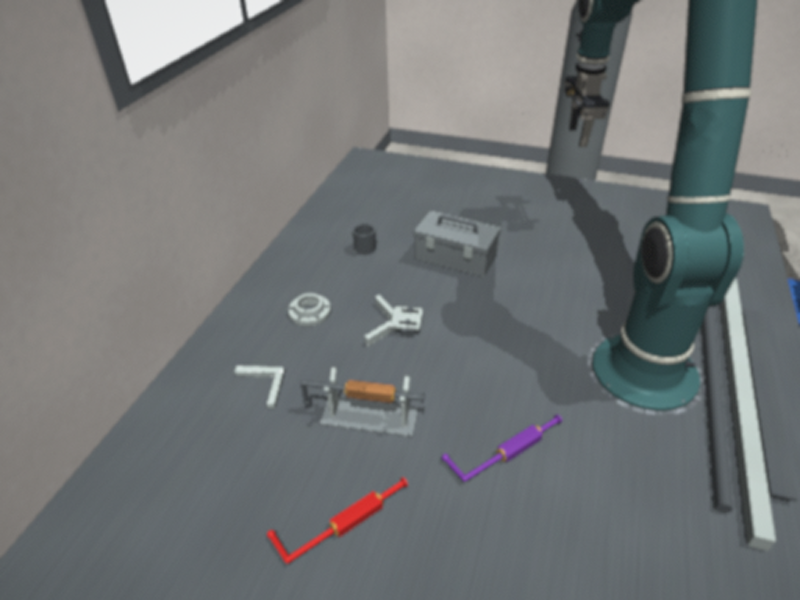

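The scene picture (800 px) shows three hook shapes: purple (520,250), red (605,380), both lying on the bench, and one of dark rod with a wooden handle in the stand (490,340). The last fits the description by its colours and its place in the stand. The flange is at (312,428), the V stop at (345,330), the offcut at (180,358), the toolbox at (225,250) and the square at (435,475). Next I measure them and confirm the hook in an enlarged crop.

```bash
python3 - <<'E'
from h import *
P={}
for n in('scene','side'):
    p,d,i=load(n); W=cloud(d,i); P[n]=(p,d,i,W)
    hsv=cv2.cvtColor(p,cv2.COLOR_RGB2HSV)
    # orange handle top
    m=((hsv[...,0]>5)&(hsv[...,0]<18)&(hsv[...,1]>110)&(hsv[...,2]>90)&(W[...,2]>.05)&(W[...,2]<.12)&(W[...,0]>.3)).astype(np.uint8)
    pts=W[m>0]; mu=pts.mean(0); q=pts[pts[:,2]>np.percentile(pts[:,2],50)]
    r=cv2.minAreaRect((q[:,:2]*1000).astype(np.float32)); print(n,'handle',len(pts),mu,pts[:,2].max(),np.median(q,0),r)
    # components by height
    m=((d>0)&(W[...,2]>.012)&(W[...,2]<.2)&(W[...,0]>.25)&(W[...,0]<1.1)&(abs(W[...,1])<.6)).astype(np.uint8)
    N,L,S,C=cv2.connectedComponentsWithStats(m,connectivity=8)
    for k in range(1,N):
        if S[k,4]<60: continue
        q=W[L==k]; r=cv2.minAreaRect((q[:,:2]*1000).astype(np.float32)); print(n,C[k].round()/0.64,S[k,4],'z',np.percentile(q[:,2],98).round(3),np.round(r[0]),np.round(r[1]),round(r[2]))
        # flange
    
p=P['scene'][0]; cv2.imwrite('pics/crop.png',cv2.resize(p[175:275,280:380,::-1],(600,600),interpolation=cv2.INTER_CUBIC))
E
```

```text
scene handle 227 [0.50221556 0.28434761 0.0876139 ] 0.09245058073628412 [0.50165165 0.28469807 0.0888934 ] ((501.15350341796875, 283.7950439453125), (87.01370239257812, 22.21289825439453), 7.786416053771973)
scene [226.5625 250.    ] 2576 z 0.118 [ 476. -268.] [110. 194.] 82
scene [542.1875 278.125 ] 112 z 0.02 [293. 349.] [99. 52.] 16
scene [485.9375 350.    ] 756 z 0.097 [518. 286.] [238.  55.] 8
scene [348.4375 325.    ] 668 z 0.033 [541.  19.] [116. 149.] 11
scene [607.8125 376.5625] 548 z 0.027 [467. 507.] [244.  62.] 43
scene [178.125  357.8125] 428 z 0.061 [ 716. -242.] [60. 59.] 59
scene [310.9375 428.125 ] 673 z 0.033 [747.  38.] [93. 93.] 24
scene [432.8125 468.75  ] 290 z 0.017 [752. 287.] [ 99. 100.] 16
side handle 300 [0.49648133 0.29148218 0.08432386] 0.0940499412830223 [0.49585029 0.28725248 0.09013073] ((496.8702392578125, 287.26934814453125), (89.4964599609375, 21.15660285949707), 7.351044654846191)
side [456.25  240.625] 1590 z 0.119 [ 474. -266.] [115. 195.] 81
side [364.0625 235.9375] 232 z 0.064 [ 713. -241.] [58. 65.] 2
side [307.8125 307.8125] 341 z 0.036 [740.  44.] [93. 84.] 33
side [396.875 318.75 ] 452 z 0.037 [539.  23.] [115. 149.] 10
side [265.625  376.5625] 215 z 0.019 [751. 287.] [102. 102.] 15
side [362.5    392.1875] 803 z 0.099 [516. 288.] [234.  53.] 8
side [467.1875 465.625 ] 161 z 0.022 [292. 351.] [97. 52.] 13
side [342.1875 518.75  ] 724 z 0.028 [464. 510.] [242.  62.] 43
```

View pics/crop.png

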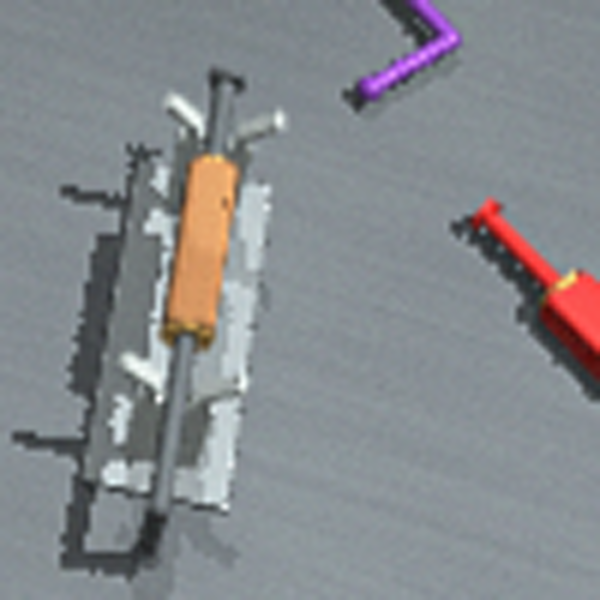

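```bash
python3 - <<'E'
from h import *
from scipy.optimize import least_squares
for n in('scene','side'):
    p,d,i=load(n); W=cloud(d,i).reshape(-1,3)*1000
    B=W[(abs(W[:,0]-540)<110)&(abs(W[:,1]-20)<110)]
    z=B[:,2]; print(n,'z hist',np.histogram(z[z>8],bins=range(8,46,3)))
    J=B[(z>20.5)&(z<28)]
    blk=B[(z>29)&(z<40)]; r=cv2.minAreaRect(blk[:,:2].astype(np.float32)); print('block',len(blk),r)
    # jaw side split: model params x0,y0(apex of centrelines),yaw
    def f(q):
        c,s=np.cos(q[2]),np.sin(q[2]); dx=J[:,0]-q[0]; dy=J[:,1]-q[1]
        x=c*dx+s*dy; y=-s*dx+c*dy
        return np.sin(np.radians(50))*x-np.cos(np.radians(50))*abs(y)
    q=least_squares(f,[540,20,.19],loss='soft_l1',f_scale=3).x; c,s=np.cos(q[2]),np.sin(q[2])
    res=f(q); print('jaw n',len(J),q[:2],'yaw',np.degrees(q[2]),'res',np.percentile(res,[2,50,98]))
    L=(48+6)/np.sin(np.radians(50)); print('seat',q[0]+L*c,q[1]+L*s)
    F=W[(np.hypot(W[:,0]-744,W[:,1]-41)<70)&(W[:,2]>27)&(W[:,2]<40)]
    r=least_squares(lambda a:np.hypot(F[:,0]-a[0],F[:,1]-a[1])-30,[744,41],loss='soft_l1',f_scale=2).x
    print('neck',len(F),F.mean(0),r, cv2.minEnclosingCircle(F[:,:2].astype(np.float32)))
    S=W[(np.hypot(W[:,0]-510,W[:,1]-287)<150)&(W[:,2]>67)&(W[:,2]<84)&(W[:,0]<640)]
    o=np.array([500,286]);
E
```

```text
scene z hist (array([ 30,  24,  21,  37,  97, 148, 232,  89,  23,   5,   1,   0]), array([ 8, 11, 14, 17, 20, 23, 26, 29, 32, 35, 38, 41, 44]))
block 118 ((517.4021606445312, 15.740009307861328), (62.77776336669922, 64.76847076416016), 9.20439624786377)
jaw n 401 [526.28106473  17.70238737] yaw 10.5863435991686 res [-46.1416303    1.25454613  13.18081385]
seat 595.5732258212513 30.652969444000377
neck 196 [747.51095942  38.16913309  30.58597509] [746.52719691  38.11955578] ((746.3416748046875, 37.60336685180664), 33.39524841308594)
side z hist (array([ 27,  21,  21,  29,  30,  64,  96, 126,  52,  14,   4,   0]), array([ 8, 11, 14, 17, 20, 23, 26, 29, 32, 35, 38, 41, 44]))
block 196 ((540.167724609375, 15.568838119506836), (77.5059814453125, 127.45288848876953), 85.34723663330078)
jaw n 149 [529.36038311  38.63007411] yaw 0.00121167171297138 res [-45.63158584   0.47419083  13.20017377]
seat 599.8523767178579 38.63156484737727
neck 109 [743.56935688  42.32129969  32.19659307] [743.76566005  40.1947155 ] ((745.6286010742188, 41.709407806396484), 36.026607513427734)
```

Emit:
carry_out([
  {"z": -50},
  {"z": -50},
  {"z": -30},
])

```text
$.series[0]: bad value
```

Emit:
carry_out([
  {"x": 0,"y": 0,"z": -45,"twist": 0,"claw": 1},
  {"x": 0,"y": 0,"z": -45,"twist": 0,"claw": 1},
  {"x": 0,"y": 0,"z": -45,"twist": 0,"claw": 1},
  {"x": 38,"y": -31,"z": 0,"twist": 0,"claw": 1},
  {"x": 38,"y": -31,"z": 0,"twist": 0,"claw": 1},
  {"x": 38,"y": -31,"z": 0,"twist": 0,"claw": 1},
  {"x": 38,"y": -31,"z": 0,"twist": 0,"claw": 1},
  {"x": 38,"y": -31,"z": 0,"twist": 0,"claw": 1},
  {"x": 38,"y": -31,"z": 0,"twist": 0,"claw": 1},
  {"x": 38,"y": -31,"z": 0,"twist": 0,"claw": 1},
  {"x": 38,"y": -31,"z": 0,"twist": 0,"claw": 1},
  {"x": 38,"y": -31,"z": 0,"twist": 0,"claw": 1},
  {"x": 38,"y": -31,"z": 0,"twist": 0,"claw": 1},
  {"x": 38,"y": -31,"z": 0,"twist": 0,"claw": 1},
  {"x": 38,"y": -31,"z": 0,"twist": 0,"claw": 1},
  {"x": 38,"y": -31,"z": 0,"twist": 0,"claw": 1},
  {"x": 0,"y": 0,"z": 0,"twist": 5,"claw": 1},
  {"x": 0,"y": 0,"z": 0,"twist": 6,"claw": 1},
  {"x": 0,"y": 0,"z": 0,"twist": 0,"claw": 1},
], squeeze=60)

```text
time: 2.0
tool_pos: [0.5498, -0.0509, 0.349]
tool_rot: [-0.0, 0.996, 0.089, -0.001]
contact_force: [0.1, -0.3, -0.3]
opening: 0.0921
```

```bash
python3 - <<'E'
from h import *
s=ctrl.state(); print(s['time'],s['tool_pos'],s['tool_rot'],s['contact_force'])
p,d,i=grab('wrist'); cv2.imwrite('pics/w1.png',cv2.resize(p[:,:,::-1],(800,600),interpolation=cv2.INTER_CUBIC)); print(-np.array(i['R']).T@i['t'],np.array(i['R']),i['fx'])
E
```

```text
2.0 [ 0.54976239 -0.05090544  0.3489736 ] [-5.08120321e-05  9.95989168e-01  8.94718642e-02 -6.00794895e-04] [ 0.13683628 -0.34146512 -0.26283344]
[ 0.61907327 -0.03997026  0.51817075] [[ 1.78303359e-01 -9.83975292e-01 -7.32083835e-04]
 [-9.53094255e-01 -1.72892331e-01  2.48434264e-01]
 [-2.44579750e-01 -4.35989190e-02 -9.68648481e-01]] 282.09725518076897
```

View pics/w1.png

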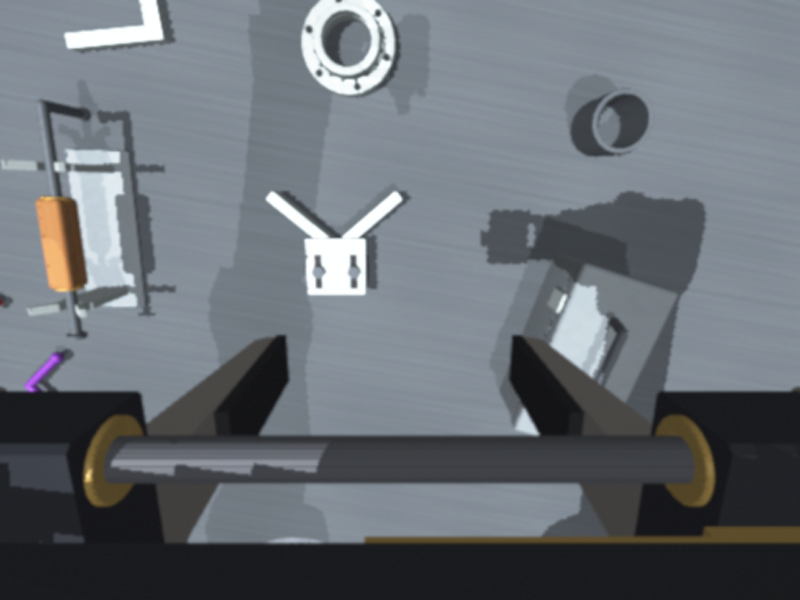

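The wrist picture shows the V stop (335,240), the flange (348,42), and the hook in its stand (60,240), all clear.

```bash
python3 - <<'E'
from h import *
from scipy.optimize import least_squares
p,d,i=load('wrist'); hsv=cv2.cvtColor(p,cv2.COLOR_RGB2HSV)
w=((hsv[...,2]>190)&(hsv[...,1]<40)).astype(np.uint8)
N,L,S,C=cv2.connectedComponentsWithStats(w)
for k in range(1,N):
    if S[k,4]<100: continue
    print(C[k]/.64,S[k])
def lab(u,v): # nearest comp
    ks=[k for k in range(1,N) if S[k,4]>100]; return min(ks,key=lambda k:np.hypot(*(C[k]/.64-[u,v])))
m=(L==lab(335,240)); v,u=np.nonzero(m); q=np.array([ray(a,b,.024,i)[:2]*1000 for a,b in zip(u,v)])
# jaws: rows above block
J=q[v<235*.64]
def f(a):
    c,s=np.cos(a[2]),np.sin(a[2]);dx=J[:,0]-a[0];dy=J[:,1]-a[1];x=c*dx+s*dy;y=-s*dx+c*dy
    return np.sin(np.radians(50))*x-np.cos(np.radians(50))*abs(y)
a=least_squares(f,[527,18,.18],loss='soft_l1',f_scale=4).x; c,s=np.cos(a[2]),np.sin(a[2])
r=f(a);print('V',a[:2],np.degrees(a[2]),np.percentile(r,[2,50,98]),'seat',a[0]+54/np.sin(np.radians(50))*c,a[1]+54/np.sin(np.radians(50))*s)
# block top
b=((v>240*.64)); qb=np.array([ray(x,y,.030,i)[:2]*1000 for x,y in zip(u[b],v[b])]).astype(np.float32); print('block',cv2.minAreaRect(qb))
# flange bore/outer
F=(L==lab(348,42)).astype(np.uint8); cs,h=cv2.findContours(F,cv2.RETR_CCOMP,cv2.CHAIN_APPROX_NONE)
for k in cs:
    if len(k)<30: continue
    e=cv2.fitEllipse(k); print('ell',np.array(e[0])/.64,np.array(e[1])/.64,[ray(e[0][0],e[0][1],z,i)[:2].round(4) for z in(.016,.032)],len(k))
# handle
o=((hsv[...,0]>5)&(hsv[...,0]<18)&(hsv[...,1]>110)&(hsv[...,2]>150)); o[300:]=0; o[:, 100:]=0
v,u=np.nonzero(o); W=cloud(d,i); z=W[o][:,2]; print('handle z',np.percentile(z,[5,50,95]))
q=np.array([ray(x,y,.089,i)[:2]*1000 for x,y in zip(u,v)])[z>.083].astype(np.float32); print('handle',len(q),cv2.minAreaRect(q))
E
```

```text
[119.93293042  30.44848172] [ 41   0  63  31 848]
[345.96594182  44.97767857] [ 193    0   59   61 1736]
[ 91.24669894 156.2224912 ] [ 42  96  35   9 284]
[ 99.76635514 226.20392004] [  44  109   42   77 1926]
[334.62157674 247.77742001] [ 170  123   87   66 1844]
[580.92231781 329.4319332 ] [ 353  182   34   59 1235]
[123.4775641  301.25534188] [ 67 188  21   9 117]
[524.91319444 424.13194444] [330 263  14  15 108]
V [536.38749438  18.22221286] 10.177254831346335 [-6.53250325  0.07573559  5.97636983] seat 605.7703549297158 30.677726749742718
block ((516.0645141601562, 14.200506210327148), (60.64793395996094, 66.61893463134766), 10.276232719421387)
ell [345.70348263  41.53223932] [86.81913018 92.06158519] [array([0.7479, 0.0386]), array([0.7438, 0.0361])] 323
ell [345.10917664  37.94490099] [51.27901435 58.08907747] [array([0.7511, 0.0397]), array([0.7469, 0.0371])] 99
handle z [0.08633138 0.08794555 0.08933395]
handle 797 ((501.9689025878906, 281.3281555175781), (88.73822784423828, 21.544851303100586), 8.516691207885742)
```

Emit:
carry_out([
  {"x": 2,"y": -25,"z": 0,"twist": 0,"claw": 1},
  {"x": 2,"y": -25,"z": 0,"twist": 0,"claw": 1},
  {"x": 2,"y": -25,"z": 0,"twist": 0,"claw": 1},
  {"x": 2,"y": -25,"z": 0,"twist": 0,"claw": 1},
  {"x": 2,"y": -25,"z": 0,"twist": 0,"claw": 1},
  {"x": 2,"y": -25,"z": 0,"twist": 0,"claw": 1},
  {"x": 2,"y": -25,"z": 0,"twist": 0,"claw": 1},
  {"x": 2,"y": -25,"z": 0,"twist": 0,"claw": 1},
  {"x": 2,"y": -25,"z": 0,"twist": 0,"claw": 1},
  {"x": 2,"y": -25,"z": 0,"twist": 0,"claw": 1},
  {"x": 2,"y": -25,"z": 0,"twist": 0,"claw": 1},
  {"x": 2,"y": -25,"z": 0,"twist": 0,"claw": 1},
  {"x": 2,"y": -25,"z": 0,"twist": 0,"claw": 1},
  {"x": 0,"y": -12,"z": 0,"twist": 0,"claw": 1},
  {"x": 0,"y": 0,"z": 30,"twist": 2.3,"claw": 1},
  {"x": 0,"y": 0,"z": 30,"twist": 0,"claw": 1},
  {"x": 0,"y": 0,"z": 30,"twist": 0,"claw": 1},
  {"x": 0,"y": 0,"z": 30,"twist": 0,"claw": 1},
  {"x": 0,"y": 0,"z": 30,"twist": 0,"claw": 1},
  {"x": 0,"y": 0,"z": 0,"twist": 0,"claw": 1},
])

```text
time: 4.05
tool_pos: [0.5137, 0.2822, 0.1956]
tool_rot: [0.002, 0.998, 0.069, -0.004]
contact_force: [-0.1, -0.7, 0.5]
opening: 0.0916
```

```bash
python3 - <<'E'
from h import *
s=ctrl.state(); print(s['time'],s['tool_pos'],s['tool_rot'],s['contact_force'])
p,d,i=grab('wrist'); cv2.imwrite('pics/w2.png',p[:,:,::-1])
hsv=cv2.cvtColor(p,cv2.COLOR_RGB2HSV);W=cloud(d,i)
o=((hsv[...,0]>5)&(hsv[...,0]<18)&(hsv[...,1]>110)&(W[...,2]>.083)&(W[...,2]<.095))
v,u=np.nonzero(o);q=np.array([ray(x,y,.089,i)[:2]*1000 for x,y in zip(u,v)]).astype(np.float32);print(len(q),u.min(),u.max(),v.min(),v.max(),cv2.minAreaRect(q))
E
```

```text
4.05 [0.51366479 0.28224317 0.19559593] [ 0.00188552  0.99758623  0.06931724 -0.00364471] [-0.08967807 -0.72751827  0.54007161]
1741 240 261 156 239 ((502.2174072265625, 283.8589172363281), (88.03397369384766, 22.149696350097656), 8.262811660766602)
```

View pics/w2.png

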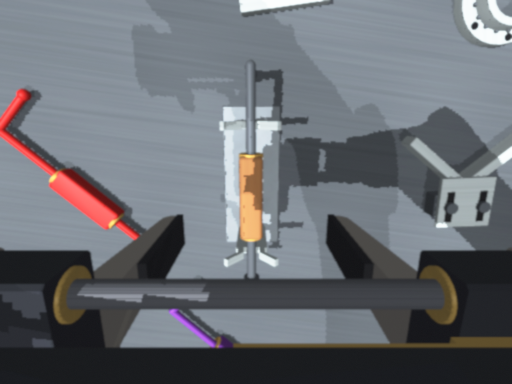

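The dark hook's handle is at (250,198), rod upward to (250,65), centred between the fingers to within 3–4 mm. Going down and gripping.

Emit:
carry_out([
  {"x": 3,"y": -3.5,"z": 25,"twist": -0.3,"claw": 1},
  {"x": 0,"y": 0,"z": 30,"twist": 0,"claw": 1},
  {"x": 0,"y": 0,"z": 30,"twist": 0,"claw": 1},
  {"x": 0,"y": 0,"z": 30,"twist": 0,"claw": 1},
  {"x": 0,"y": 0,"z": 24,"twist": 0,"claw": 1},
  {"x": 0,"y": 0,"z": 0,"twist": 0,"claw": 1},
  {"x": 0,"y": 0,"z": 0,"twist": 0,"claw": 0},
  {"x": 0,"y": 0,"z": 0,"twist": 0,"claw": 0},
  {"x": 0,"y": 0,"z": 0,"twist": 0,"claw": 0},
  {"x": 0,"y": 0,"z": 0,"twist": 0,"claw": 0},
  {"x": 0,"y": 0,"z": 0,"twist": 0,"claw": 0},
  {"x": 0,"y": 0,"z": 0,"twist": 0,"claw": 0},
  {"x": 0,"y": 0,"z": 0,"twist": 0,"claw": 0},
  {"x": 0,"y": 0,"z": 0,"twist": 0,"claw": 0},
], squeeze=60)

```text
time: 5.5
tool_pos: [0.5181, 0.2889, 0.0605]
tool_rot: [0.0, 0.997, 0.072, -0.0]
contact_force: [-0.2, -0.1, -0.0]
opening: 0.03
```

Emit:
carry_out([
  {"x": 0,"y": 0,"z": 0,"twist": 0,"claw": 0},
  {"x": 0,"y": 0,"z": 0,"twist": 0,"claw": 0},
  {"x": 0,"y": 0,"z": 0,"twist": 0,"claw": 0},
  {"x": 0,"y": 0,"z": 0,"twist": 0,"claw": 0},
])

```text
time: 5.9
tool_pos: [0.5181, 0.2887, 0.0605]
tool_rot: [0.0, 0.997, 0.072, -0.0]
contact_force: [0.3, -0.7, -0.1]
opening: 0.0232
```

Emit:
carry_out([
  {"x": 0,"y": 0,"z": -15,"twist": 0,"claw": 0},
  {"x": 0,"y": 0,"z": -25,"twist": 0,"claw": 0},
  {"x": 0,"y": 0,"z": -30,"twist": 0,"claw": 0},
  {"x": 0,"y": 0,"z": -30,"twist": 0,"claw": 0},
  {"x": 0,"y": 0,"z": -10,"twist": 0,"claw": 0},
  {"x": 3,"y": 14,"z": 0,"twist": 0,"claw": 0},
  {"x": 7,"y": 25,"z": 0,"twist": 0,"claw": 0},
  {"x": 7,"y": 25,"z": 0,"twist": 0,"claw": 0},
  {"x": 7,"y": 25,"z": 0,"twist": 0,"claw": 0},
  {"x": 7,"y": 25,"z": 0,"twist": 0,"claw": 0},
  {"x": 7,"y": 25,"z": 0,"twist": 0,"claw": 0},
  {"x": 7,"y": 25,"z": 0,"twist": 0,"claw": 0},
  {"x": 7,"y": 25,"z": 0,"twist": 0,"claw": 0},
  {"x": 7,"y": 25,"z": 0,"twist": 0,"claw": 0},
  {"x": 7,"y": 25,"z": 0,"twist": 0,"claw": 0},
  {"x": 7,"y": 25,"z": 0,"twist": -1,"claw": 0},
  {"x": 2,"y": 20,"z": 0,"twist": -0.9,"claw": 0},
  {"x": 0,"y": 0,"z": 0,"twist": 0,"claw": 0},
  {"x": 0,"y": 0,"z": 0,"twist": 0,"claw": 0},
])

```text
time: 7.8
tool_pos: [0.6322, 0.0179, 0.1688]
tool_rot: [-0.0, 0.996, 0.088, -0.002]
contact_force: [-0.5, 0.8, -1.8]
opening: 0.0239
```

```bash
python3 - <<'E'
from h import *
s=ctrl.state(); print(s['time'],s['tool_pos'],s['tool_rot'],s['contact_force'],s['wrist_torque'],s['opening'])
ims=[]
for n in('wrist','side','scene'):
    p,d,i=grab(n); 
    a=np.degrees(2*np.arctan2(s['tool_rot'][2],s['tool_rot'][1])); t=s['tool_pos']; c,sn=np.cos(np.radians(a)),np.sin(np.radians(a))
    b=[t[0]+.1134*c,t[1]+.1134*sn,t[2]-.0405]; print(n,a,np.round(b,4),np.round(proj(b,i),1),'flange',np.round(proj([.7475,.038,.032],i),1))
    if n!='wrist':
        u,v=map(int,proj(b,i)); r=p[max(0,v-60):v+60,u-80:u+80]; print('crop',u-80,max(0,v-60)); r=cv2.resize(r,(640,int(r.shape[0]*4)),interpolation=cv2.INTER_CUBIC)[:,:400] if 0 else cv2.resize(r,(400,300),interpolation=cv2.INTER_CUBIC)
    else: r=cv2.resize(p,(400,300))
    ims.append(r)
cv2.imwrite('pics/c1.png',np.vstack([np.hstack(ims[:2]),np.hstack([ims[2],0*ims[2]])])[:,:,::-1])
E
```

```text
7.8 [0.63217985 0.01790518 0.16882584] [-2.84190281e-04  9.96157867e-01  8.75618014e-02 -1.53440382e-03] [-0.4760992   0.75832983 -1.8315811 ] [ 0.04750178 -0.00479318  0.02171038] 0.023937287374520076
wrist 10.046721736919414 [0.7438 0.0377 0.1283] [252.8  51.7] flange [254.   69.1]
side 10.046721736919414 [0.7438 0.0377 0.1283] [194.  171.6] flange [196.3 192.9]
crop 113 111
scene 10.046721736919414 [0.7438 0.0377 0.1283] [193.9 256.7] flange [198.3 271.6]
crop 113 196
```

View pics/c1.png

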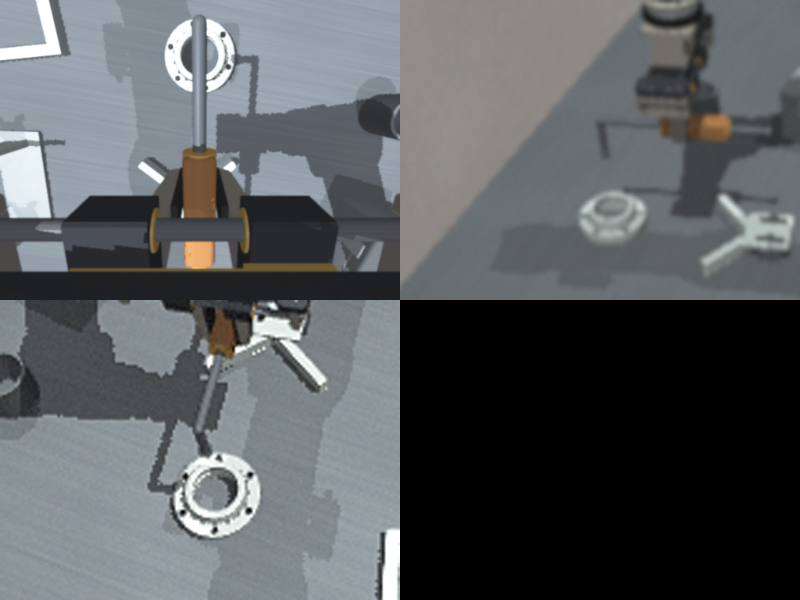

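The ball is seen at the predicted spot (panel side (604,153), scene (205,450)) and the bore is under it (wrist: rod end and bore both at column 200). Lowering into the bore.

Emit:
carry_out([
  {"x": 1.5,"y": 0,"z": 15,"twist": 0,"claw": 0},
  {"x": 0,"y": 0,"z": 22,"twist": 0,"claw": 0},
  {"x": 0,"y": 0,"z": 22,"twist": 0,"claw": 0},
  {"x": 0,"y": 0,"z": 17,"twist": 0,"claw": 0},
  {"x": 0,"y": 0,"z": 10,"twist": 0,"claw": 0},
  {"x": 0,"y": 0,"z": 10,"twist": 0,"claw": 0},
  {"x": 0,"y": 0,"z": 10,"twist": 0,"claw": 0},
  {"x": 0,"y": 0,"z": 10,"twist": 0,"claw": 0},
  {"x": 0,"y": 0,"z": 0,"twist": 0,"claw": 0},
  {"x": 0,"y": 0,"z": 0,"twist": 0,"claw": 0},
  {"x": 0,"y": 0,"z": 0,"twist": 0,"claw": 0},
])

```text
time: 9.05
tool_pos: [0.6354, 0.019, 0.0552]
tool_rot: [0.0, 0.996, 0.088, 0.001]
contact_force: [0.5, 0.2, -2.8]
opening: 0.0235
```

Emit:
carry_out([
  {"x": -2,"y": -0.3,"z": 1,"twist": 0,"claw": 0},
  {"x": -4,"y": -0.5,"z": 1,"twist": 0,"claw": 0},
  {"x": -4,"y": -0.5,"z": 0,"twist": 0,"claw": 0},
  {"x": -2,"y": -0.3,"z": 0,"twist": 0,"claw": 0},
  {"x": -1,"y": -0.1,"z": 0,"twist": 0,"claw": 0},
  {"x": -1,"y": -0.1,"z": 0,"twist": 0,"claw": 0},
  {"x": -1,"y": -0.1,"z": 0,"twist": 0,"claw": 0},
  {"x": -1,"y": -0.1,"z": 0,"twist": 0,"claw": 0},
  {"x": -1,"y": -0.1,"z": 0,"twist": 0,"claw": 0},
  {"x": -1,"y": -0.1,"z": 0,"twist": 0,"claw": 0},
  {"x": -1,"y": -0.1,"z": 0,"twist": 0,"claw": 0},
  {"x": -1,"y": -0.1,"z": 0,"twist": 0,"claw": 0},
  {"x": -1,"y": -0.1,"z": 0,"twist": 0,"claw": 0},
  {"x": -1,"y": -0.1,"z": 0,"twist": 0,"claw": 0},
  {"x": -1,"y": -0.1,"z": 0,"twist": 0,"claw": 0},
])

```text
time: 10.55
tool_pos: [0.6121, 0.0175, 0.0528]
tool_rot: [-0.0, 0.996, 0.088, 0.0]
contact_force: [3.4, -0.4, -2.7]
opening: 0.0235
```

```bash
python3 - <<'E'
from h import *
s=ctrl.state(); print(s['time'],s['tool_pos'],s['tool_rot'],s['contact_force'],s['wrist_torque'],s['effort'])
E
```

```text
10.55 [0.6121063  0.01752781 0.05276613] [-3.45351555e-07  9.96089607e-01  8.83474151e-02  4.78873851e-04] [ 3.35136023 -0.35746474 -2.70964498] [ 0.02884775 -0.75854368 -0.01709306] [-5.24927618e-02 -5.46014786e+01 -6.92735687e+00 -1.73410106e+01
 -2.09249798e-01  9.25702471e-01  5.31658286e-02]
```

Emit:
carry_out([
  {"x": -2,"y": -0.3,"z": 0,"twist": 0,"claw": 0},
  {"x": -3,"y": -0.4,"z": 0,"twist": 0,"claw": 0},
  {"x": -3,"y": -0.4,"z": 0,"twist": 0,"claw": 0},
  {"x": -3,"y": -0.4,"z": 0,"twist": 0,"claw": 0},
  {"x": -3,"y": -0.4,"z": 0,"twist": 0,"claw": 0},
  {"x": -3,"y": -0.4,"z": 0,"twist": 0,"claw": 0},
  {"x": -3,"y": -0.4,"z": 0,"twist": 0,"claw": 0},
  {"x": -3,"y": -0.4,"z": 0,"twist": 0,"claw": 0},
  {"x": -3,"y": -0.4,"z": 0,"twist": 0,"claw": 0},
  {"x": -3,"y": -0.4,"z": 0,"twist": 0,"claw": 0},
  {"x": -3,"y": -0.4,"z": 0,"twist": 0,"claw": 0},
  {"x": -3,"y": -0.4,"z": 0,"twist": 0,"claw": 0},
  {"x": -3,"y": -0.4,"z": 0,"twist": 0,"claw": 0},
  {"x": -3,"y": -0.4,"z": 0,"twist": 0,"claw": 0},
  {"x": -3,"y": -0.4,"z": 0,"twist": 0,"claw": 0},
  {"x": -3,"y": -0.4,"z": 0,"twist": 0,"claw": 0},
  {"x": -3,"y": -0.4,"z": 0,"twist": 0,"claw": 0},
  {"x": -3,"y": -0.4,"z": 0,"twist": 0,"claw": 0},
])

```text
time: 12.35
tool_pos: [0.5581, 0.0152, 0.0526]
tool_rot: [0.0, 0.996, 0.088, 0.0]
contact_force: [3.4, 1.2, -1.9]
opening: 0.0234
```

Emit:
carry_out([
  {"x": -3,"y": -0.4,"z": 0,"twist": 0,"claw": 0},
  {"x": -3,"y": -0.4,"z": 0,"twist": 0,"claw": 0},
  {"x": -3,"y": -0.4,"z": 0,"twist": 0,"claw": 0},
  {"x": -3,"y": -0.4,"z": 0,"twist": 0,"claw": 0},
  {"x": -3,"y": -0.4,"z": 0,"twist": 0,"claw": 0},
  {"x": -3,"y": -0.4,"z": 0,"twist": 0,"claw": 0},
  {"x": -3,"y": -0.4,"z": 0,"twist": 0,"claw": 0},
  {"x": -3,"y": -0.4,"z": 0,"twist": 0,"claw": 0},
  {"x": -3,"y": -0.4,"z": 0,"twist": 0,"claw": 0},
  {"x": -3,"y": -0.4,"z": 0,"twist": 0,"claw": 0},
  {"x": -3,"y": -0.4,"z": 0,"twist": 0,"claw": 0},
  {"x": -3,"y": -0.4,"z": 0,"twist": 0,"claw": 0},
  {"x": -3,"y": -0.4,"z": 0,"twist": 0,"claw": 0},
  {"x": -2,"y": -0.4,"z": 0,"twist": 0,"claw": 0},
])

```text
time: 13.75
tool_pos: [0.5166, 0.0134, 0.0526]
tool_rot: [0.0, 0.996, 0.088, -0.0]
contact_force: [3.2, 0.2, -2.7]
opening: 0.0235
```

```bash
python3 - <<'E'
from h import *
s=ctrl.state(); print(s['time'],s['tool_pos'],s['tool_rot'],s['contact_force'],s['wrist_torque'])
ims=[]
for n in('scene','side'):
    p,d,i=grab(n); u,v=map(int,proj([.62,.03,.02],i)); r=p[v-60:v+60,u-53:u+53]; print(n,u-53,v-60); ims.append(cv2.resize(r,(400,453),interpolation=cv2.INTER_CUBIC))
    W=cloud(d,i).reshape(-1,3)*1000;q=W[(W[:,2]>10)&(W[:,2]<21)&(W[:,0]>605)&(W[:,0]<720)&(abs(W[:,1]-30)<60)]; print(n,'flange disc',len(q),q[:,:2].max(0),q[:,1].min(),cv2.minEnclosingCircle(q[:,:2].astype(np.float32)))
cv2.imwrite('pics/c2.png',np.hstack(ims)[:,:,::-1])
E
```

```text
13.75 [0.51662851 0.0134396  0.05257611] [ 4.35852609e-05  9.96084809e-01  8.84027639e-02 -5.42158596e-05] [ 3.16873759  0.20683466 -2.69315073] [ 0.01442661 -1.0893509  -0.12056575]
scene 161 172
scene flange disc 381 [694.37435264  81.27624474] -11.807180582026744 ((646.88671875, 34.792545318603516), 47.92336654663086)
side 177 140
side flange disc 185 [690.21893927  83.42267116] -9.133319950150852 ((645.2774047851562, 37.69984436035156), 50.059898376464844)
```

View pics/c2.png

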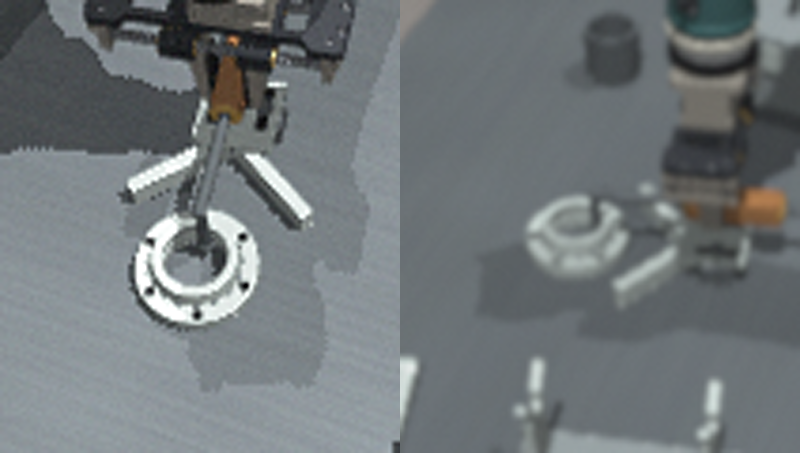

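The flange lies flat, following the hook: centre about (646,35) mm, scene panel (195,262), ball at its near bore wall; the V is about 40 mm on. Continuing along the V axis.

Emit:
carry_out([
  {"x": -2,"y": -0.3,"z": 0,"twist": 0,"claw": 0},
  {"x": -2.5,"y": -0.3,"z": 0,"twist": 0,"claw": 0},
  {"x": -2.5,"y": -0.3,"z": 0,"twist": 0,"claw": 0},
  {"x": -2.5,"y": -0.3,"z": 0,"twist": 0,"claw": 0},
  {"x": -2.5,"y": -0.3,"z": 0,"twist": 0,"claw": 0},
  {"x": -2.5,"y": -0.3,"z": 0,"twist": 0,"claw": 0},
  {"x": -2.5,"y": 0,"z": 0,"twist": 0,"claw": 0},
  {"x": -2.5,"y": 0,"z": 0,"twist": 0,"claw": 0},
  {"x": -2.5,"y": 0,"z": 0,"twist": 0,"claw": 0},
  {"x": -2,"y": 0,"z": 0,"twist": 0,"claw": 0},
  {"x": -1,"y": 0,"z": 0,"twist": 0,"claw": 0},
  {"x": -1,"y": 0,"z": 0,"twist": 0,"claw": 0},
])

```text
time: 15.05
tool_pos: [0.491, 0.0107, 0.0526]
tool_rot: [0.0, 0.996, 0.088, 0.0]
contact_force: [3.1, 0.4, -3.1]
opening: 0.0237
```

Emit:
carry_out([
  {"x": -0.7,"y": 0,"z": 0,"twist": 0,"claw": 0},
  {"x": -0.7,"y": 0,"z": 0,"twist": 0,"claw": 0},
  {"x": -0.7,"y": 0,"z": 0,"twist": 0,"claw": 0},
  {"x": -0.7,"y": 0,"z": 0,"twist": 0,"claw": 0},
])

```text
time: 15.45
tool_pos: [0.4883, 0.0102, 0.0525]
tool_rot: [0.0, 0.996, 0.088, -0.0]
contact_force: [3.3, 0.4, -3.5]
opening: 0.0235
```

Emit:
carry_out([
  {"x": -0.5,"y": 0,"z": 0,"twist": 0,"claw": 0},
  {"x": -0.5,"y": 0,"z": 0,"twist": 0,"claw": 0},
  {"x": -0.5,"y": 0,"z": 0,"twist": 0,"claw": 0},
  {"x": -0.5,"y": 0,"z": 0,"twist": 0,"claw": 0},
  {"x": -0.5,"y": 0,"z": 0,"twist": 0,"claw": 0},
])

```text
time: 15.95
tool_pos: [0.4858, 0.0097, 0.0525]
tool_rot: [0.0, 0.996, 0.088, -0.0]
contact_force: [3.5, 1.1, -1.8]
opening: 0.0235
```

Emit:
carry_out([
  {"x": -0.5,"y": 0,"z": 0,"twist": 0,"claw": 0},
  {"x": -0.5,"y": 0,"z": 0,"twist": 0,"claw": 0},
  {"x": -0.5,"y": 0,"z": 0,"twist": 0,"claw": 0},
  {"x": -0.5,"y": 0,"z": 0,"twist": 0,"claw": 0},
])

```text
time: 16.35
tool_pos: [0.4838, 0.0094, 0.0526]
tool_rot: [0.0, 0.996, 0.088, -0.0]
contact_force: [3.9, 0.2, -2.5]
opening: 0.0233
```

Emit:
carry_out([
  {"x": -0.5,"y": 0,"z": 0,"twist": 0,"claw": 0},
  {"x": -0.5,"y": 0,"z": 0,"twist": 0,"claw": 0},
  {"x": -0.5,"y": 0,"z": 0,"twist": 0,"claw": 0},
])

```text
time: 16.65
tool_pos: [0.4823, 0.0091, 0.0526]
tool_rot: [0.0, 0.996, 0.088, -0.0]
contact_force: [2.9, 1.0, -2.7]
opening: 0.0236
```

```bash
python3 - <<'E'
from h import *
s=ctrl.state(); print(s['time'],s['tool_pos'],s['contact_force'])
for n in('scene','side'):
    p,d,i=grab(n)
    W=cloud(d,i).reshape(-1,3)*1000;q=W[(W[:,2]>10)&(W[:,2]<21)&(W[:,0]>592)&(W[:,0]<720)&(abs(W[:,1]-30)<60)&(W[:,0]-W[:,1]*.0>610)]; print(n,'flange disc',len(q),q[:,:2].max(0),q[:,1].min(),cv2.minEnclosingCircle(q[:,:2].astype(np.float32)))
E
```

```text
16.65 [0.48233702 0.00911335 0.05256685] [ 2.92486069  0.96856284 -2.73653045]
scene flange disc 232 [660.58858435  78.34714982] -16.463883416123988 ((615.6973876953125, 30.941635131835938), 47.426841735839844)
side flange disc 94 [657.24623741  80.59422082] -0.6561129125641951 ((621.356201171875, 40.05051803588867), 41.32864761352539)
```

Emit:
carry_out([
  {"x": -0.5,"y": 0,"z": 0,"twist": 0,"claw": 0},
  {"x": -0.5,"y": 0,"z": 0,"twist": 0,"claw": 0},
  {"x": -0.5,"y": 0,"z": 0,"twist": 0,"claw": 0},
  {"x": -0.5,"y": 0,"z": 0,"twist": 0,"claw": 0},
])

```text
time: 17.15
tool_pos: [0.4804, 0.0088, 0.0526]
tool_rot: [-0.0, 0.996, 0.088, 0.0]
contact_force: [3.3, 0.9, -2.4]
opening: 0.0234
```

Emit:
carry_out([
  {"x": -0.5,"y": 0,"z": 0,"twist": 0,"claw": 0},
  {"x": -0.5,"y": 0,"z": 0,"twist": 0,"claw": 0},
  {"x": -0.5,"y": 0,"z": 0,"twist": 0,"claw": 0},
])

```text
time: 17.45
tool_pos: [0.4789, 0.0085, 0.0526]
tool_rot: [0.0, 0.996, 0.088, 0.0]
contact_force: [3.7, 0.7, -2.2]
opening: 0.0236
```

Emit:
carry_out([
  {"x": -0.5,"y": 0,"z": 0,"twist": 0,"claw": 0},
  {"x": -0.5,"y": 0,"z": 0,"twist": 0,"claw": 0},
  {"x": -0.5,"y": 0,"z": 0,"twist": 0,"claw": 0},
])

```text
time: 17.75
tool_pos: [0.4774, 0.0082, 0.0525]
tool_rot: [0.0, 0.996, 0.088, -0.0]
contact_force: [3.1, 1.0, -2.9]
opening: 0.0238
```

Emit:
carry_out([
  {"x": -0.5,"y": 0,"z": 0,"twist": 0,"claw": 0},
  {"x": -0.5,"y": 0,"z": 0,"twist": 0,"claw": 0},
])

```text
time: 17.95
tool_pos: [0.4766, 0.0081, 0.0526]
tool_rot: [-0.0, 0.996, 0.088, 0.0]
contact_force: [4.3, 1.3, -3.8]
opening: 0.0237
```

Emit:
carry_out([
  {"x": -0.5,"y": 0,"z": 0,"twist": 0,"claw": 0},
  {"x": -0.5,"y": 0,"z": 0,"twist": 0,"claw": 0},
])

```text
time: 18.15
tool_pos: [0.4761, 0.008, 0.0526]
tool_rot: [-0.0, 0.996, 0.088, 0.001]
contact_force: [5.9, 0.6, -4.5]
opening: 0.0237
```

Emit:
carry_out([
  {"x": -0.5,"y": 0,"z": 0,"twist": 0,"claw": 0},
])

```text
time: 18.25
tool_pos: [0.4756, 0.0081, 0.0526]
tool_rot: [-0.0, 0.996, 0.088, 0.001]
contact_force: [5.0, 1.0, -5.0]
opening: 0.0236
```

Emit:
carry_out([
  {"x": -0.5,"y": 0,"z": 0,"twist": 0,"claw": 0},
  {"x": -0.5,"y": 0,"z": 0,"twist": 0,"claw": 0},
])

```text
time: 18.45
tool_pos: [0.4748, 0.008, 0.0527]
tool_rot: [-0.0, 0.996, 0.089, 0.001]
contact_force: [4.6, 1.4, -5.3]
opening: 0.0239
```

Emit:
carry_out([
  {"x": -0.5,"y": 0,"z": 0,"twist": 0,"claw": 0},
])

```text
time: 18.55
tool_pos: [0.4743, 0.0081, 0.0527]
tool_rot: [-0.0, 0.996, 0.089, 0.001]
contact_force: [6.6, 2.3, -6.3]
opening: 0.0238
```

```bash
python3 - <<'E'
from h import *
s=ctrl.state(); print(s['time'],s['tool_pos'],s['tool_rot'],s['contact_force'],s['wrist_torque'])
ims=[]
for n in('scene','side'):
    p,d,i=grab(n); u,v=map(int,proj([.60,.03,.02],i)); r=p[v-45:v+45,u-40:u+40]; print(n,u-40,v-45); ims.append(cv2.resize(r,(400,450),interpolation=cv2.INTER_CUBIC))
    b=[s['tool_pos'][0]+.1117,s['tool_pos'][1]+.0198,s['tool_pos'][2]-.0405]; e=[b[0],b[1],b[2]+.055]
    print([((np.array(proj(x,i))-[u-40,v-45])*5).round() for x in(b,e)])
cv2.imwrite('pics/c3.png',np.hstack(ims)[:,:,::-1])
E
```

```text
18.55 [0.47433773 0.00808737 0.0526745 ] [-3.52435861e-04  9.96059704e-01  8.86799094e-02  9.02519069e-04] [ 6.57198447  2.30335373 -6.28737935] [ 0.52416094 -1.53831527  0.03299569]
scene 177 182
[array([210., 210.]), array([202., 166.])]
side 195 157
[array([223., 236.]), array([220., 176.])]
```

View pics/c3.png

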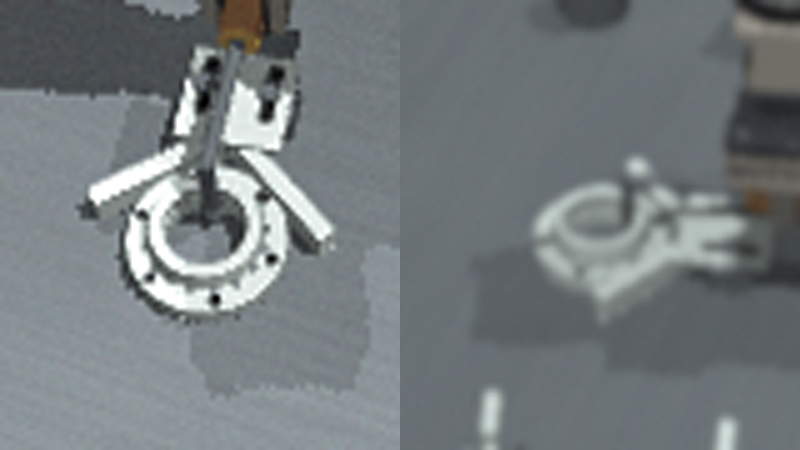

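Left jaw contact appears at (150,180), right jaw at (255,180): the flange is flat and practically in the V. Building up the pull in small steps.

Emit:
carry_out([
  {"x": -0.4,"y": 0,"z": 0,"twist": 0,"claw": 0},
  {"x": -0.4,"y": 0,"z": 0,"twist": 0,"claw": 0},
])

```text
time: 18.85
tool_pos: [0.4743, 0.0079, 0.0528]
tool_rot: [-0.0, 0.996, 0.089, 0.002]
contact_force: [7.4, 1.4, -5.5]
opening: 0.0236
```

Emit:
carry_out([
  {"x": -0.4,"y": 0,"z": 0,"twist": 0,"claw": 0},
])

```text
time: 18.95
tool_pos: [0.4741, 0.0079, 0.0529]
tool_rot: [-0.0, 0.996, 0.089, 0.002]
contact_force: [7.8, 0.8, -6.7]
opening: 0.0235
```

Emit:
carry_out([
  {"x": -0.6,"y": 0,"z": 0,"twist": 0,"claw": 0},
  {"x": -0.6,"y": 0,"z": 0,"twist": 0,"claw": 0},
])

```text
time: 19.15
tool_pos: [0.474, 0.0078, 0.0531]
tool_rot: [-0.001, 0.996, 0.089, 0.003]
contact_force: [10.4, 2.5, -8.0]
opening: 0.0239
```

Emit:
carry_out([
  {"x": -0.5,"y": 0,"z": 0,"twist": 0,"claw": 0},
])

```text
time: 19.25
tool_pos: [0.474, 0.0078, 0.0532]
tool_rot: [-0.001, 0.996, 0.089, 0.003]
contact_force: [11.4, 2.0, -9.2]
opening: 0.0237
```

Emit:
carry_out([
  {"x": 0,"y": 0,"z": 0.7,"twist": 0,"claw": 0},
  {"x": 0,"y": 0,"z": 0.7,"twist": 0,"claw": 0},
])

```text
time: 19.45
tool_pos: [0.4737, 0.0077, 0.0521]
tool_rot: [-0.0, 0.996, 0.089, 0.003]
contact_force: [5.0, 1.1, 0.5]
opening: 0.0233
```

```bash
python3 - <<'E'
from h import *
s=ctrl.state(); print(s['time'],s['tool_pos'],s['tool_rot'],s['contact_force'],s['wrist_torque'])
E
```

```text
19.45 [0.47371359 0.00770717 0.05211599] [-3.95974736e-04  9.96068462e-01  8.85318763e-02  3.09325609e-03] [4.99820118 1.14492329 0.49417155] [ 0.38382526 -2.08671389  0.01657624]
```

Emit:
carry_out([
  {"x": -0.5,"y": 0,"z": -0.2,"twist": 0,"claw": 0},
  {"x": -0.5,"y": 0,"z": 0,"twist": 0,"claw": 0},
])

```text
time: 19.65
tool_pos: [0.4738, 0.0077, 0.0525]
tool_rot: [-0.001, 0.996, 0.089, 0.004]
contact_force: [11.8, 2.3, -5.7]
opening: 0.0236
```

Emit:
carry_out([
  {"x": -0.5,"y": 0,"z": 0,"twist": 0,"claw": 0},
])

```text
time: 19.75
tool_pos: [0.4737, 0.0077, 0.0525]
tool_rot: [-0.001, 0.996, 0.089, 0.005]
contact_force: [12.0, 2.6, -7.6]
opening: 0.0237
```

Emit:
carry_out([
  {"x": 0,"y": 0,"z": 0,"twist": 0,"claw": 0},
  {"x": 0,"y": 0,"z": 0,"twist": 0,"claw": 0},
  {"x": 0,"y": 0,"z": 0,"twist": 0,"claw": 0},
])

```text
time: 20.05
tool_pos: [0.4737, 0.0077, 0.0525]
tool_rot: [-0.001, 0.996, 0.089, 0.005]
contact_force: [11.4, 0.7, -7.1]
opening: 0.0233
```

Emit:
carry_out([
  {"x": 0,"y": 0,"z": 0,"twist": 0,"claw": 0},
  {"x": 0,"y": 0,"z": 0,"twist": 0,"claw": 0},
  {"x": 0,"y": 0,"z": 0,"twist": 0,"claw": 0},
  {"x": 0,"y": 0,"z": 0,"twist": 0,"claw": 0},
])

```text
time: 20.45
tool_pos: [0.4737, 0.0077, 0.0524]
tool_rot: [-0.001, 0.996, 0.089, 0.005]
contact_force: [10.8, 1.9, -7.3]
opening: 0.0241
```

Emit:
carry_out([
  {"x": 0,"y": 0,"z": 0,"twist": 0,"claw": 0},
  {"x": 0,"y": 0,"z": 0,"twist": 0,"claw": 0},
  {"x": 0,"y": 0,"z": 0,"twist": 0,"claw": 0},
  {"x": 0,"y": 0,"z": 0,"twist": 0,"claw": 0},
])

```text
time: 20.85
tool_pos: [0.4738, 0.0077, 0.0525]
tool_rot: [-0.001, 0.996, 0.089, 0.005]
contact_force: [11.8, 1.4, -6.3]
opening: 0.0234
```

```bash
python3 - <<'E'
from h import *
ims=[]
s=ctrl.state();print(s['time'],s['contact_force'])
for n in('scene','side'):
    p,d,i=grab(n); u,v=map(int,proj([.60,.03,.02],i)); r=p[v-45:v+45,u-40:u+40]; ims.append(cv2.resize(r,(400,450),interpolation=cv2.INTER_CUBIC))
    W=cloud(d,i).reshape(-1,3)*1000; F=W[(np.hypot(W[:,0]-603,W[:,1]-30)<40)&(W[:,2]>27)&(W[:,2]<37)&(W[:,0]>590)]
    A=np.c_[F[:,:2]-F[:,:2].mean(0),np.ones(len(F))]; print(n,len(F),np.linalg.lstsq(A,F[:,2],rcond=None)[0])
cv2.imwrite('pics/c4.png',np.hstack(ims)[:,:,::-1])
E
```

```text
20.85 [11.79731583  1.40878941 -6.34237911]
scene 112 [-1.04150689e-02  8.27016449e-03  3.10023684e+01]
side 71 [ 3.36409446e-02 -1.34726638e-02  3.21727374e+01]
```

View pics/c4.png

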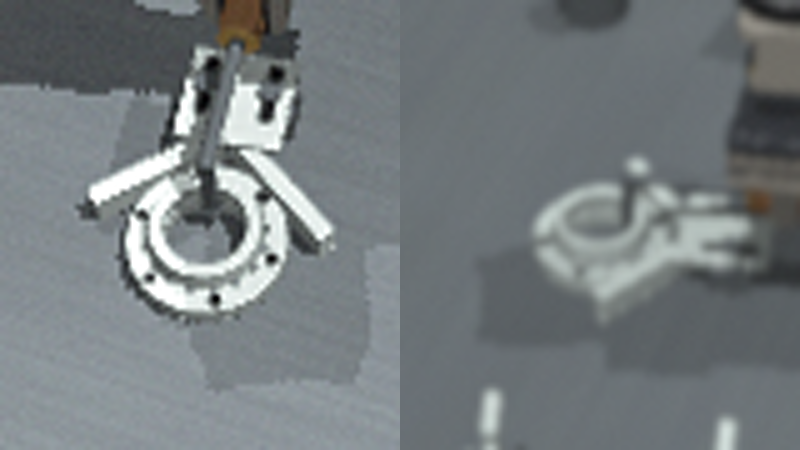

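Still flat (top plane slope within depth noise, z≈31–32) and touching both jaws at (150,180) and (258,185). The pull reads about 11–12 N; I nudge slightly and hold a further second.

Emit:
carry_out([
  {"x": -0.3,"y": 0,"z": 0,"twist": 0,"claw": 0},
  {"x": 0,"y": 0,"z": 0,"twist": 0,"claw": 0},
  {"x": 0,"y": 0,"z": 0,"twist": 0,"claw": 0},
  {"x": 0,"y": 0,"z": 0,"twist": 0,"claw": 0},
])

```text
time: 21.35
tool_pos: [0.4737, 0.0077, 0.0525]
tool_rot: [-0.001, 0.996, 0.089, 0.005]
contact_force: [11.8, 2.0, -7.3]
opening: 0.0232
```

Emit:
carry_out([
  {"x": 0,"y": 0,"z": 0,"twist": 0,"claw": 0},
  {"x": 0,"y": 0,"z": 0,"twist": 0,"claw": 0},
  {"x": 0,"y": 0,"z": 0,"twist": 0,"claw": 0},
  {"x": 0,"y": 0,"z": 0,"twist": 0,"claw": 0},
])

```text
time: 21.75
tool_pos: [0.4737, 0.0077, 0.0525]
tool_rot: [-0.001, 0.996, 0.089, 0.005]
contact_force: [11.9, 2.7, -7.8]
opening: 0.0237
```

Emit:
carry_out([
  {"x": 0,"y": 0,"z": 0,"twist": 0,"claw": 0},
  {"x": 0,"y": 0,"z": 0,"twist": 0,"claw": 0},
  {"x": 0,"y": 0,"z": 0,"twist": 0,"claw": 0},
  {"x": 0,"y": 0,"z": 0,"twist": 0,"claw": 0},
  {"x": 0,"y": 0,"z": 0,"twist": 0,"claw": 0},
  {"x": 0,"y": 0,"z": 0,"twist": 0,"claw": 0},
])

```text
time: 22.35
tool_pos: [0.4738, 0.0077, 0.0525]
tool_rot: [-0.001, 0.996, 0.089, 0.005]
contact_force: [13.0, 2.0, -7.9]
opening: 0.0236
```

Emit:
carry_out([
  {"x": 1,"y": 0,"z": 0,"twist": 0,"claw": 0},
  {"x": 1,"y": 0,"z": 0,"twist": 0,"claw": 0},
  {"x": 1,"y": 0,"z": 0,"twist": 0,"claw": 0},
  {"x": 1,"y": 0,"z": 0,"twist": 0,"claw": 0},
  {"x": 1,"y": 0,"z": 0,"twist": 0,"claw": 0},
  {"x": 2,"y": 0,"z": 0,"twist": 0,"claw": 0},
  {"x": 2,"y": 0,"z": 0,"twist": 0,"claw": 0},
  {"x": 3,"y": 0,"z": 0,"twist": 0,"claw": 0},
  {"x": 3,"y": 0,"z": 0,"twist": 0,"claw": 0},
  {"x": 2,"y": 0,"z": 0,"twist": 0,"claw": 0},
  {"x": 0,"y": 0,"z": 0,"twist": 0,"claw": 0},
])

```text
time: 23.45
tool_pos: [0.4856, 0.0097, 0.0512]
tool_rot: [-0.0, 0.996, 0.088, -0.0]
contact_force: [-0.1, 0.6, -2.0]
opening: 0.0233
```

```bash
python3 - <<'E'
from h import *
s=ctrl.state(); print(s['time'],s['tool_pos'],s['tool_rot'],s['contact_force'],s['wrist_torque'])
E
```

```text
23.45 [0.48556817 0.00972675 0.05116543] [-1.73920105e-05  9.96087543e-01  8.83713285e-02 -3.38959796e-04] [-0.13700685  0.58817904 -1.98703822] [-0.02599612  0.03547578 -0.03272657]
```

Emit:
carry_out([
  {"x": 2,"y": 0,"z": -10,"twist": 0,"claw": 0},
  {"x": 0,"y": 0,"z": -20,"twist": 0,"claw": 0},
  {"x": 0,"y": 0,"z": -30,"twist": 0,"claw": 0},
  {"x": 0,"y": 0,"z": -30,"twist": 0,"claw": 0},
  {"x": 0,"y": 0,"z": -30,"twist": 0,"claw": 0},
  {"x": 0,"y": 0,"z": -20,"twist": 0,"claw": 0},
  {"x": 4,"y": -14,"z": 0,"twist": 0,"claw": 0},
  {"x": 7,"y": -24,"z": 0,"twist": 0,"claw": 0},
  {"x": 7,"y": -24,"z": 0,"twist": 0,"claw": 0},
  {"x": 7,"y": -24,"z": 0,"twist": 0,"claw": 0},
  {"x": 7,"y": -24,"z": 0,"twist": 0,"claw": 0},
  {"x": 7,"y": -24,"z": 0,"twist": 0,"claw": 0},
  {"x": 7,"y": -24,"z": 0,"twist": 0,"claw": 0},
  {"x": 7,"y": -24,"z": 0,"twist": 0,"claw": 0},
  {"x": 7,"y": -24,"z": 0,"twist": 0,"claw": 0},
  {"x": 7,"y": -24,"z": 0,"twist": 1,"claw": 0},
  {"x": 7,"y": -24,"z": 0,"twist": 0.9,"claw": 0},
  {"x": 4,"y": -14,"z": 0,"twist": 0,"claw": 0},
  {"x": 0,"y": 0,"z": 0,"twist": 0,"claw": 0},
  {"x": 0,"y": 0,"z": 0,"twist": 0,"claw": 0},
])

```text
time: 25.45
tool_pos: [0.518, 0.2865, 0.1913]
tool_rot: [0.001, 0.997, 0.072, -0.0]
contact_force: [0.7, -0.3, -2.2]
opening: 0.0236
```

```bash
python3 - <<'E'
from h import *
s=ctrl.state(); print(s['time'],s['tool_pos'],s['tool_rot'],s['contact_force'],s['wrist_torque'],s['opening'])
t=s['tool_pos']; a=2*np.arctan2(s['tool_rot'][2],s['tool_rot'][1]); c,sn=np.cos(a),np.sin(a); print(np.degrees(a))
pt=lambda x,z:[t[0]+(x-.0166)*c,t[1]+(x-.0166)*sn,t[2]+.0145+z]
ims=[]
for n in('scene','side','wrist'):
    p,d,i=grab(n); 
    W=cloud(d,i)*1000
    # rod points between handle front and ball in predicted corridor
    X=(W-np.array(pt(0,0))*1000); lx=X[...,0]*c+X[...,1]*sn; ly=-X[...,0]*sn+X[...,1]*c; lz=X[...,2]
    m=(lx>52)&(lx<126)&(abs(ly)<15)&(abs(lz)<25); q=np.c_[lx[m],ly[m],lz[m]]; A=np.c_[q[:,0],np.ones(len(q))]
    if len(q)>5: print(n,len(q),'ly,lz vs x',np.linalg.lstsq(A,q[:,1:],rcond=None)[0].round(3).tolist())
    f=m*0+((lx>50)&(lx<150)&(abs(ly)<15)&(lz>-75)&(lz<25)); print('  max lx',lx[f>0].max(),'min lz',lz[f>0].min())
    bb=[proj(pt(x,z),i) for x,z in((-.1,0),(.13,0),(.13,-.055))]; 
    u,v=np.mean(bb,0).astype(int); g=p.copy()
    r=g[max(0,v-60):v+60,max(0,u-50):u+50]; k=450/r.shape[0]
    if n=='side': ims.append(cv2.resize(p[max(0,v-75):v+75,max(0,u-100):u+100],(600,450),interpolation=cv2.INTER_CUBIC)); print('pred',[((np.array(b)-[max(0,u-100),max(0,v-75)])*3).round() for b in bb])
cv2.imwrite('pics/c5.png',ims[0][:,:,::-1])
E
```

```text
25.45 [0.51798043 0.28651223 0.19126541] [ 5.81277645e-04  9.97411673e-01  7.18994339e-02 -2.96158133e-04] [ 0.6919251  -0.25465319 -2.16887093] [0.03924263 0.00497388 0.02373429] 0.023623313887193756
8.246185224992422
scene 113 ly,lz vs x [[-0.002, 0.0], [-0.516, 3.094]]
  max lx 134.85681655612132 min lz -58.80602607738655
side 73 ly,lz vs x [[-0.015, -0.248], [3.838, 27.457]]
  max lx 132.58158435405056 min lz -55.99573152507011
pred [array([466., 230.]), array([216., 201.]), array([223., 244.])]
wrist 2773 ly,lz vs x [[-0.002, -0.001], [-1.988, 3.029]]
  max lx 133.38638679954508 min lz -2.3240773571400837
```

View pics/c5.png

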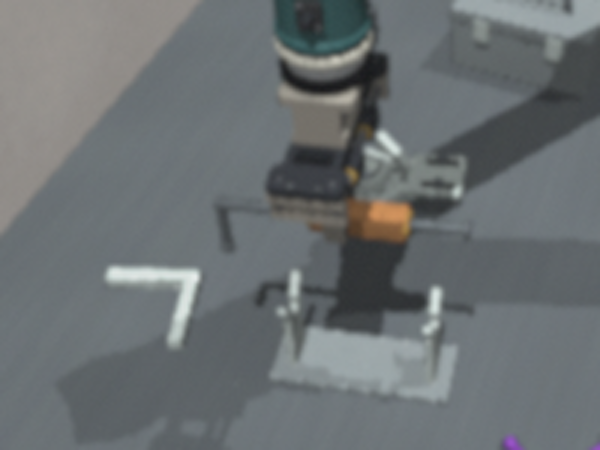

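The hook hangs straight in the grip (rod slope ~0, ball at panel (228,245) as predicted (223,244)) above the forks (295,280) and (435,300). Lowering it in.

Emit:
carry_out([
  {"x": 0.3,"y": -1.3,"z": 20,"twist": 0,"claw": 0},
  {"x": 0,"y": 0,"z": 25,"twist": 0,"claw": 0},
  {"x": 0,"y": 0,"z": 25,"twist": 0,"claw": 0},
  {"x": 0,"y": 0,"z": 20,"twist": 0,"claw": 0},
  {"x": 0,"y": 0,"z": 10,"twist": 0,"claw": 0},
  {"x": 0,"y": 0,"z": 10,"twist": 0,"claw": 0},
  {"x": 0,"y": 0,"z": 6,"twist": 0,"claw": 0},
  {"x": 0,"y": 0,"z": 4,"twist": 0,"claw": 0},
  {"x": 0,"y": 0,"z": 4,"twist": 0,"claw": 0},
  {"x": 0,"y": 0,"z": 0,"twist": 0,"claw": 0},
  {"x": 0,"y": 0,"z": 0,"twist": 0,"claw": 0},
])

```text
time: 26.7
tool_pos: [0.5184, 0.289, 0.0677]
tool_rot: [-0.0, 0.997, 0.072, 0.0]
contact_force: [-0.4, -0.3, -2.6]
opening: 0.0234
```

Emit:
carry_out([
  {"x": 0,"y": 0.8,"z": 2,"twist": 0,"claw": 0},
  {"x": 0,"y": 0,"z": 2,"twist": 0,"claw": 0},
  {"x": 0,"y": 0,"z": 1,"twist": 0,"claw": 0},
  {"x": 0,"y": 0,"z": 1,"twist": 0,"claw": 0},
  {"x": 0,"y": 0,"z": 0,"twist": 0,"claw": 0},
])

```text
time: 27.2
tool_pos: [0.5182, 0.288, 0.0612]
tool_rot: [0.0, 0.997, 0.072, -0.0]
contact_force: [-0.1, -0.3, -2.0]
opening: 0.0238
```

Emit:
carry_out([
  {"x": 0,"y": 0,"z": 0.5,"twist": 0,"claw": 0},
  {"x": 0,"y": 0,"z": 0.5,"twist": 0,"claw": 0},
  {"x": 0,"y": 0,"z": 0,"twist": 0,"claw": 0},
])

```text
time: 27.5
tool_pos: [0.5184, 0.2881, 0.0605]
tool_rot: [0.0, 0.997, 0.072, 0.0]
contact_force: [0.3, -0.9, -1.1]
opening: 0.0237
```

Emit:
carry_out([
  {"x": 0,"y": 0,"z": 0.3,"twist": 0,"claw": 0},
  {"x": 0,"y": 0,"z": 0,"twist": 0,"claw": 0.35},
  {"x": 0,"y": 0,"z": 0,"twist": 0,"claw": 0.5},
  {"x": 0,"y": 0,"z": 0,"twist": 0,"claw": 0.8},
  {"x": 0,"y": 0,"z": 0,"twist": 0,"claw": 0.8},
  {"x": 0,"y": 0,"z": 0,"twist": 0,"claw": 0.8},
  {"x": 0,"y": 0,"z": 0,"twist": 0,"claw": 0.8},
  {"x": 0,"y": 0,"z": 0,"twist": 0,"claw": 0.8},
])

```text
time: 28.3
tool_pos: [0.5184, 0.288, 0.06]
tool_rot: [0.0, 0.997, 0.072, -0.0]
contact_force: [0.1, -0.3, 0.6]
opening: 0.0733
```

Emit:
carry_out([
  {"x": 0,"y": 0,"z": -10,"twist": 0,"claw": 0.8},
  {"x": 0,"y": 0,"z": -30,"twist": 0,"claw": 0.8},
  {"x": 0,"y": 0,"z": -40,"twist": 0,"claw": 0.8},
  {"x": 0,"y": 0,"z": -40,"twist": 0,"claw": 0.8},
  {"x": 0,"y": 0,"z": -40,"twist": 0,"claw": 0.8},
  {"x": 0,"y": 0,"z": -40,"twist": 0,"claw": 0.8},
  {"x": 0,"y": 0,"z": 0,"twist": 0,"claw": 0.8},
  {"x": 0,"y": 0,"z": 0,"twist": 0,"claw": 0.8},
])

```text
time: 29.1
tool_pos: [0.5186, 0.2882, 0.2614]
tool_rot: [-0.0, 0.997, 0.072, 0.001]
contact_force: [-0.4, -0.4, 0.4]
opening: 0.0734
```

```bash
python3 - <<'E'
from h import *
s=ctrl.state(); print(s['time'],s['tool_pos'],s['contact_force'],s['opening'])
p,d,i=grab('wrist'); W=cloud(d,i); hsv=cv2.cvtColor(p,cv2.COLOR_RGB2HSV)
o=((hsv[...,0]>5)&(hsv[...,0]<18)&(hsv[...,1]>110)&(W[...,2]>.075)&(W[...,2]<.1)); v,u=np.nonzero(o); q=np.array([ray(x,y,.089,i)[:2]*1000 for x,y in zip(u,v)]).astype(np.float32); print(cv2.minAreaRect(q),np.median(W[o][:,2]))
cv2.imwrite('pics/w3.png',p[:,:,::-1])
p,d,i=grab('scene'); cv2.imwrite('pics/f.png',cv2.resize(p[:,:,::-1],(800,600),interpolation=cv2.INTER_CUBIC))
E
```

```text
29.1 [0.51856428 0.28815542 0.2614393 ] [-0.35733289 -0.35108914  0.37839182] 0.07337290270547146
((502.1419982910156, 285.3528137207031), (88.84329986572266, 21.84027671813965), 8.644133567810059) 0.08779515017529091
```

View pics/f.png

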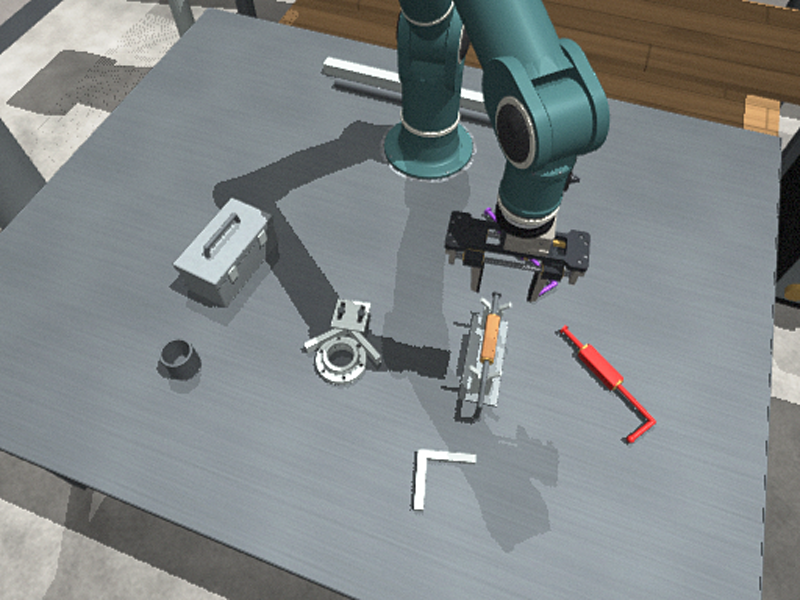

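```bash
python3 - <<'E'
from h import *
p,d,i=load('scene'); cv2.imwrite('pics/v.png',cv2.resize(p[185:255,180:260,::-1],(800,600),interpolation=cv2.INTER_CUBIC)[:,:,:])
W=cloud(d,i).reshape(-1,3)*1000;q=W[(W[:,2]>27)&(W[:,2]<36)&(np.hypot(W[:,0]-608,W[:,1]-31)<42)&(W[:,0]>565)]; print(cv2.minEnclosingCircle(q[:,:2].astype(np.float32)),q[:,2].mean())
E
```

```text
((604.2490234375, 33.299644470214844), 34.166648864746094) 30.77473732241064
```

View pics/v.png

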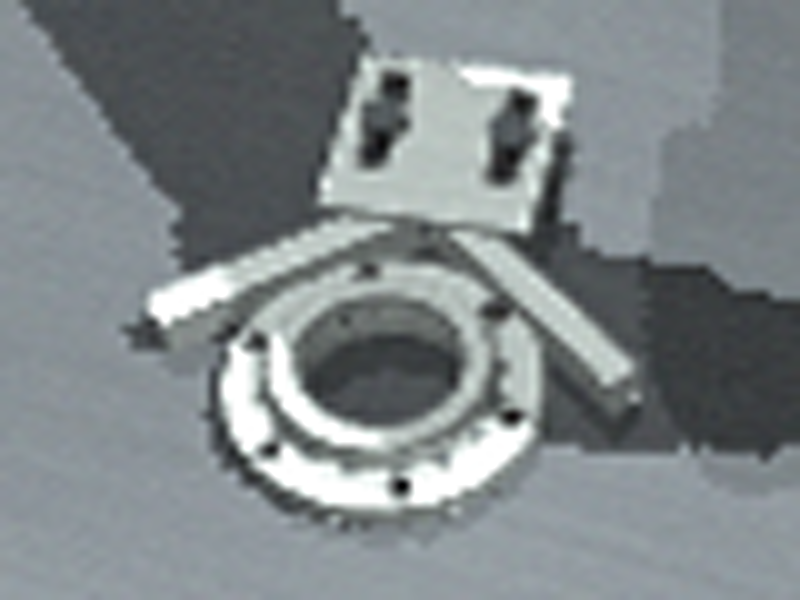

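The flange sits between both jaws, meeting the left at about (285,295) and the right at (510,290). Its centre is about (604,33) mm, against a predicted seat of (606,31). Handing in.

```bash
python3 -c "
from workcell import ctrl
print(ctrl.sign_off())"
```

```text
the job is handed in; nothing more can be done
None
```

The job is done and handed in at about 29 s. I took the dark steel hook with the wooden handle from its stand and dropped its ball into the bore. I then dragged the flange flat into the V, pulled, and laid the hook back in the forks before letting go and backing off.

- **Pull:** the readings I took over the hold of about 2.5 s were 11 to 13 N along the pull. There was also a downward force of about 4 to 5 N, beyond the hook's weight, from the ball rubbing in the bore. When I corrected for it by lowering the tool, the pull dipped to about 5 N for a moment, just before the hold. The highest reading, sideways and downward parts included, was about 14.5 N. I only saw the force at the end of each move, so a short spike between readings could have gone unseen.
- **Flange:** it lies flat against both jaws as far as the scene image shows. Its centre measures about (604, 33) mm, and the seat predicted from the jaws was (606, 31) mm. At that resolution a gap of about 1 mm would not show.
- **Hook:** it rests in the forks within about 2 mm of where it started, at the same height and within half a degree.
- **Surroundings:** the gripper is open about 0.2 m above the stand and the wrist force is near zero. The other things on the bench look unmoved in the last image. The purple hook is partly hidden behind the gripper there, but the robot never went near it.

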